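# Clamp a stack of cards in the padding press

### The job

Clamp the stack of thank-you cards in the padding press so that its near edge can be glued: slide it flat and lengthways under the raised red arm, between the two side guides and fully home against the back stop. Then press the arm's black paddle down until the catch holds it by itself, and let go with the foot pressing on the cards. Leave the tape roll, the glue stick and the rubber stamp where they stand.

Things in the scene. Friction and masses are not known exactly. Their poses are not given: they have to be found in the camera images.
- press: grey bench press, fixed. Origin on the bench under the centre of the card seat; x points from the mouth (roughly towards the robot) to the back stop, y left, z up. Base 190 x 130 mm (x -65 to +125); its top is the card bed, z = 12 mm. Hinge cheeks at x = 50 to 102, y = +/-37 to 43, up to z = 79 mm. Behind the hinge a brass sprung pawl catches the arm's tail.
- card_seat (a point): centre of the seat on the bed's surface (press x 0, y 0, z 12 mm; same axes). Back stop: upright face at x = +45.5 mm, 40 mm tall. Two side guides 12 mm tall at x = +5 to +46 mm, 65 mm apart (y = +/-32.5), flared at the mouth end; in front of them the bed is open at both sides for fingers. The cards belong centred on it, long side along x.
- hinge_pin (a point): centre of the arm's hinge pin: press x = +68, y = 0, z = 62 mm; the pin runs along the press's y axis.
- lever (a joint): angle of the red sprung arm, rad: 0 = raised, reaching 54 degrees above level over the bed towards the mouth; grows as it is pressed down. The catch snaps in at about 0.97; end stop 1.01; let go, it rests on the catch at about 0.94 (level). Let go earlier, it springs back to 0. About 4 N at the paddle to start, about 12 N at the end with the cards in.
- paddle (a point): middle of the upper face of the black paddle (62 mm along the arm, 46 mm wide, at the arm's end); moves with the arm. 128 mm from the pin along the arm, 11 mm above its middle line: raised it is 172 mm above the bench at press x = +2 mm (paddle's end 198 mm high at x = -20), latched 73 mm high at x = -60. The whole arm turns about the pin.
- foot: round sprung foot, 32 mm across, under the arm 62 mm from the pin; origin at the middle of its underside; while the arm is up its lowest edge is 78 mm above the bench. An upright gripper holding the cards in the seat strikes the raised arm; one leaning back out of the mouth by 25 to 45 degrees clears it.
- cards_mid (a point): centre of the stack of white thank-you cards, one solid block 57 x 91 x 19 mm, about 90 g, lying flat on the bench to the right of the press; its y axis is the long one (either end may go in first), z up. Grasp across the 57 mm side, about 20 mm from the end away from the back stop.
- cards: the same stack; origin under its centre.
- roll: bystander: yellowish masking tape roll lying flat, 102 mm across, 25 mm tall; origin under its centre.
- glue: bystander: green-capped glue stick standing upright, 27 mm across, 92 mm tall; origin under its centre.
- stamp: bystander: rubber stamp with a wooden handle standing upright, 27 x 52 x 77 mm; origin under its centre.
Things that resemble listed ones, but are neither listed nor needed, are in the scene too. Leave any green, purple or yellow look-alike of the cards alone.

How it is judged:
On the way, in this order (a step that is already met when the one before it is completed fails the run):
1. the cards lie flat on the bed, home against the back stop between the guides, while the arm is still up (x of cards_mid in the frame of press above -0.008 m and z of cards_mid in the frame of press below 0.025 m and y of cards_mid in the frame of press between -0.007 and 0.007 m and angle between the y axis of cards_mid and the x axis of press, either way round below 0.15 rad and value of joint lever below 0.5 rad), for 0.2 s.
2. the arm is pressed down to the catch (value of joint lever above 0.91 rad), for 0.1 s.
At the end, for the whole second after the job is handed in: The catch holds the arm down by itself (over 0.90 rad), its foot pressing on the cards with more than 2 N; the cards lie flat on the bed, within 8 mm of the back stop, within 7 mm of the middle and 0.15 rad of straight, at rest (value of joint lever above 0.9 rad and contact force between foot and cards above 2 N and x of cards_mid in the frame of press between -0.008 and 0.004 m and z of cards_mid in the frame of press below 0.025 m and y of cards_mid in the frame of press between -0.007 and 0.007 m and angle between the y axis of cards_mid and the x axis of press, either way round below 0.15 rad and linear speed of cards below 0.02 m/s); the robot touches nothing.
It fails at once if the tape roll, the glue stick or the rubber stamp was shifted by more than 30 mm or tipped over (distance of any of roll, glue, stamp from where it was at the start of the episode above 0.03 m or angle between any of glue, stamp's own z axis and vertical above 0.5 rad).
It also fails if it takes over 64 s, if anything falls off the work surface, if the arm or the gripper's body presses on something with over 40 N, if the wrist force passes 120 N, or if a joint passes its speed limit or range.

### The arm

A 7-joint arm with a two-finger parallel gripper is mounted at the origin on the work surface; the furniture and walls round the work are solid. World frame = base frame: x ahead of the robot, y to its left, z up, the work surface at z = 0. Lengths are in m, angles in rad, forces in N, time in s.
With the tool pointing down it reaches from about 0.35 to 0.9 m from the base axis. Payload 19.9 kg.
Tool frame: the origin (TCP) lies on the centre line of the jaws, within the pads' length; the fingertips stand 19 mm ahead of it and the grasp point (between the pads) is the TCP; z points along the fingers, y is the line along which they close (so a half turn about z gives the same grasp; the last joint's range is limited). The gripper opens to 94 mm and grips with 3 to 60 N. Pads are 16 mm wide; open, the fingers measure 119 mm over their backs; the gripper's body (75 mm by 177 mm) begins 78 mm behind the grasp point.
Start: joints at [-0.042, 0.417, -0.01, 1.614, 0.005, 1.111, -0.053], TCP at [0.625, 0, 0.224] pointing down, gripper open.
Joint ranges: [-2.81, 2.81], [-0.39, 2.02], [-1.27, 1.25], [0.06, 2.57], [-1.19, 4.33], [0.19, 2], [-2.82, 2.82]. Speed limits (rad/s): [1.89, 1.89, 2.39, 2.39, 3.01, 3.01, 3.01].

### API

Orientations are given as [roll, pitch, yaw] about the fixed x, y, z axes, in that order (R = Rz(yaw) Ry(pitch) Rx(roll)).
In Python, from plant import ctrl, cams, ticket gives the robot as it stands. The module is installed in compiled form; this text tells all that it offers.
- The arm moves only by the shell command python3 -m pendant 'ROWS' [FORCE]. ROWS is JSON, one flat list of numbers, 7 for each row, row after row: the closure, from -1 (fully open) to 1 (shut), so that 0 is half open, then the shift along the tool's x, y, z in mm, then the turn, a rotation vector about the tool's x, y, z in degrees. A call has 1 to 8 rows; each row shifts and turns the commanded pose from where the row before left it, along the tool's axes as they then stand; what a row does not reach is not made up. A row lasts 1/10 s, in which the tool goes at most 50 mm and 8.59 degrees, less where a joint would pass 70% of its speed; a pose out of reach is approached as far as the arm can. A call with a gripper value outside its range is refused whole. The fingers move at their own pace and stop on an object; FORCE is the grip in N (left out, the last holds). Time passes only in rows, so rows that do not move let the fingers close. It gives the time, the measured TCP pose, the force, the opening and the grip force at its end, in the units of the state.
- ctrl.read_state(): the state, without advancing time (a new reading comes with each control period).
- cams.get_image(name): name is "scene" or "side" or "wrist"; returns the picture (420x560x3 uint8, red, green, blue); there is no depth.
- cams.calibration(name): a dict with "intrinsics" (3x3 intrinsics, pixels), "xyz" and "orientation" of the camera in the world. Camera axes: x right, y down, z forward; pixel columns grow to the right and rows downward; lengths in m; the calibration is good to about 2 mm. A picture is of the moment at which its call begins: read the wrist's pose just before it. calibration takes no time and is no camera call; for the wrist camera it gives the pose at the moment of the call.
- ticket.hand_in(): hands the job in; it is judged then, once.
The state is a dict: "t": time; "joints": joint angles; "joint_vel": joint speeds; "tau": joint torques, N m; "eef_pos": TCP position; "tool_rot": TCP orientation; "wrist_force": force on the tool from outside, world axes, zero at the start; "ft_torque": the same for the moment, N m; "width": finger opening in m; "finger_force": force on a finger pad.
Only numpy, scipy, OpenCV 4.12 (cv2) and the standard library are available. Lean on these libraries where they do the work, as an engineer would, in place of code of your own. Each camera call takes 0.05 s, during which the arm holds its last target. There are 200 camera calls.

## Working session

There is one attempt and no reset: what is moved stays moved. The work goes in short steps, Python scripts to look and compute and a shell command to move; the robot and the scene stay as the last step left them, time stands still between calls to the robot, and variables do not carry over. Pictures are saved under pics/ and viewed, at most 10 in all, crops included, and the job is handed in when it is done.

```bash
mkdir -p pics
python3 - <<'E'
from plant import ctrl,cams
import cv2
s=ctrl.read_state();print(s['t'],s['eef_pos'],s['tool_rot'],s['width'])
for n in("scene","side"):
    c=cams.calibration(n);print(n,c)
    im=cams.get_image(n)[:,:,::-1];cv2.imwrite(f'pics/{n}0.png',cv2.resize(im,(784,588),interpolation=cv2.INTER_CUBIC))
    cv2.imwrite(f'pics/{n}_raw.png',im)
E
```

```text
0.0 [ 6.24658794e-01 -1.00935709e-05  2.23848808e-01] [-3.14040301e+00  7.72614004e-05  1.57078011e+00] 0.09418413001208957
scene {'intrinsics': array([[490.60250049,   0.        , 276.93619134],
       [  0.        , 490.60250049, 207.56801837],
       [  0.        ,   0.        ,   1.        ]]), 'xyz': array([0.20000308, 0.84002423, 0.95136381]), 'orientation': array([-2.40698901, -0.0029099 , -2.62595718])}
side {'intrinsics': array([[507.18814601,   0.        , 277.16256724],
       [  0.        , 507.18814601, 215.74830381],
       [  0.        ,   0.        ,   1.        ]]), 'xyz': array([0.11283616, 0.99884801, 1.35847006]), 'orientation': array([-2.48979740e+00, -1.73875558e-03, -2.60883307e+00])}
```

View pics/scene0.png

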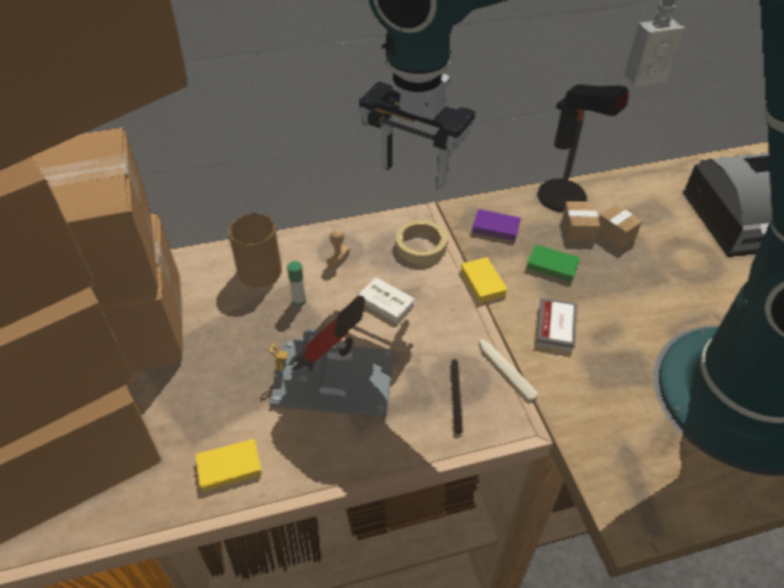

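View pics/side0.png

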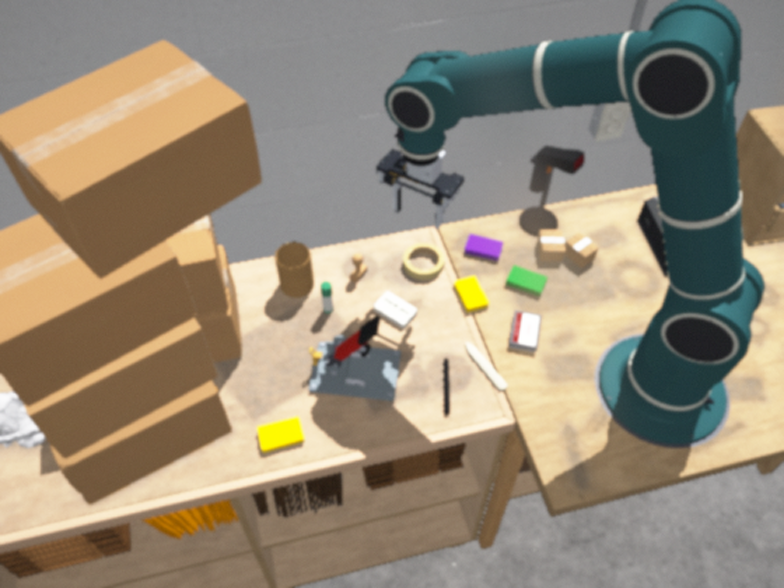

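The scene view (at 784 px) shows the press at (330,370) with the red arm up, and a white "thank you" stack at (386,299). The tape roll is at (420,243), the glue at (296,283) and the stamp at (337,250).
Candidates for the cards: the white stack at (386,299), a red/white boxed deck at (557,323), yellow at (484,280) and (228,464), green at (553,262), and purple at (496,225). Only the one at (386,299) is plain white and lies to the right of the press. I'll confirm it in a crop.

Run:
```python
import cv2
im=cv2.imread('pics/scene_raw.png')
# crop origin (180,180) 133x100... scale 6
c=im[185:300,185:318];cv2.imwrite('pics/crop1.png',cv2.resize(c,None,fx=6,fy=5.2 if 0 else 6,interpolation=cv2.INTER_CUBIC)[:600])
im=cv2.imread('pics/side_raw.png')
c=im[195:290,210:310];cv2.imwrite('pics/crop2.png',cv2.resize(c,None,fx=6,fy=6,interpolation=cv2.INTER_CUBIC))
```

```text
(no output)
```

View pics/crop1.png

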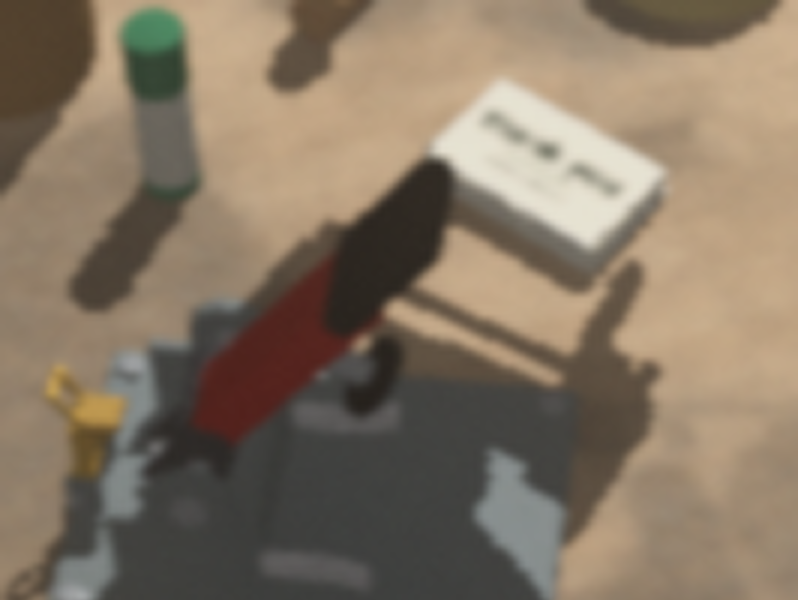

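View pics/crop2.png

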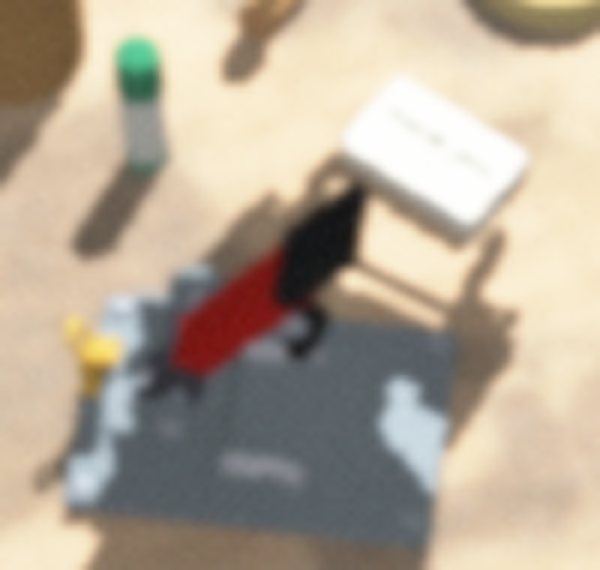

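The crop confirms the "thank you" print on the white stack. Its top corners in crop1 are (502,78), (667,180), (597,250) and (432,148). In crop2 the press base corners are (458,332), (428,548) and (68,510).

```bash
cat > h.py <<'E'
import numpy as np
from scipy.spatial.transform import Rotation as R
from scipy.optimize import least_squares
from plant import cams
C={n:cams.calibration(n) for n in("scene","side")}
def proj(P,c):
    q=(np.atleast_2d(P)-c['xyz'])@R.from_euler('xyz',c['orientation']).as_matrix()
    q=q@c['intrinsics'].T; return q[:,:2]/q[:,2:]
def back(uv,z,c):
    uv=np.atleast_2d(uv); d=np.c_[uv,np.ones(len(uv))]@np.linalg.inv(c['intrinsics']).T@R.from_euler('xyz',c['orientation']).as_matrix().T
    return c['xyz']+d*((z-c['xyz'][2])/d[:,2])[:,None]
def k1(p): return np.array([185,185])+(np.atleast_2d(p)+.5)/6-.5
def k2(p): return np.array([210,195])+(np.atleast_2d(p)+.5)/6-.5
def kf(p): return (np.atleast_2d(p)+.5)/1.4-.5
def fit(obs,x0):
    def f(v):
        T=lambda p:np.array([v[0],v[1],0])+R.from_euler('z',v[2]).apply(p)
        return np.concatenate([(proj(T(np.array(p)/1e3),C[n])-uv).ravel() for n,p,uv in obs])
    s=least_squares(f,x0,loss='soft_l1'); return s.x,f(s.x).reshape(-1,2).round(1)
E
cat > m.py <<'E'
from h import *
np.set_printoptions(precision=4,suppress=True)
for n,k,p in(("scene",k1,[(502,78),(667,180),(597,250),(432,148)]),("side",k2,[(402,77),(530,160),(466,235),(343,135)])):
    q=back(k(p),.019,C[n])[:,:2];e=np.roll(q,-1,0)-q
    print(n,'cards c',q.mean(0),'edges',np.linalg.norm(e,axis=1),'ang',np.degrees(np.arctan2(e[:,1],e[:,0])))
obs=[("scene",(-65,-65,12),k1((580,392))),("scene",(-65,65,12),kf((386,408))),("scene",(125,65,12),kf((272,402))),
("side",(-65,-65,12),k2((458,332))),("side",(-65,65,12),k2((428,548))),("side",(125,65,12),k2((66,512)))]
print(*fit(obs,[.75,.1,0]))
for nm,n,p,z in(("roll","scene",kf((420,243)),.02),("roll","side",kf((423,261)),.02),("glue top","scene",k1((155,30)),.092),("glue","side",k2((140,55)),.092),("stamp","scene",kf((337,262)),.005),("paddle end","scene",k1((430,175)),.198)):
    print(nm,n,back(p,z,C[n]))
E
python3 m.py
```

```text
scene cards c [0.6079 0.1196] edges [0.0916 0.0487 0.0896 0.0504] ang [169.5983  81.7336  -9.4368 -96.0262]
side cards c [0.6076 0.1233] edges [0.0911 0.0619 0.0953 0.0523] ang [171.031   85.217  -14.6613 -98.03  ]
[0.5731 0.2983 0.4104] [[ 0.4 -0.4]
 [ 0.3  4.8]
 [-2.4  1.3]
 [ 0.5 -0.7]
 [ 0.7 -1.1]
 [-0.7 -1.9]]
roll scene [[ 0.62   -0.0335  0.02  ]]
roll side [[ 0.6207 -0.0369  0.02  ]]
glue top scene [[0.7507 0.1925 0.092 ]]
glue side [[0.7481 0.1957 0.092 ]]
stamp scene [[0.7413 0.0785 0.005 ]]
paddle end scene [[0.562  0.2827 0.198 ]]
```

```bash
python3 - <<'E'
from h import *
from plant import ctrl
s=ctrl.read_state();c=cams.calibration('wrist');print(c)
T=R.from_euler('xyz',s['tool_rot']);print(T.inv().apply(c['xyz']-s['eef_pos']),(T.inv()*R.from_euler('xyz',c['orientation'])).as_matrix().round(3))
E
python3 -m pendant '[-1,15,-5,0,0,0,-8.5, -1,15,-5,0,0,0,-8.5, -1,15,-5,0,0,0,-8.5, -1,15,-5,0,0,0,-8.5, -1,15,-5,0,0,0,-8.5, -1,15,-5,0,0,0,-8.5, -1,0,0,0,0,0,-8.5, -1,0,0,0,0,0,-8.5]'
```

```text
{'intrinsics': array([[321.15837187,   0.        , 279.2846581 ],
       [  0.        , 321.15837187, 210.35096303],
       [  0.        ,   0.        ,   1.        ]]), 'xyz': array([0.62499385, 0.08088783, 0.38299396]), 'orientation': array([2.86119593e+00, 8.22669919e-04, 4.16205870e-04])}
[ 8.08726263e-02  1.33625667e-04 -1.59087886e-01] [[ 0.    -0.961 -0.277]
 [ 1.     0.     0.   ]
 [-0.    -0.277  0.961]]
t: 0.9
eef_pos: [0.5659, 0.071, 0.2244]
tool_rot: [-3.141, -0.0, 2.764]
wrist_force: [0.6, -0.4, 0.1]
width: 0.094
finger_force: 0.0
```

Run:
```python
from h import *
import cv2,pickle
c=cams.calibration('wrist');im=cams.get_image('wrist')[:,:,::-1]
pickle.dump(c,open('w1.pkl','wb'));cv2.imwrite('pics/w1.png',cv2.resize(im,None,fx=1.4,fy=1.4,interpolation=cv2.INTER_CUBIC))
```

```text
(no output)
```

View pics/w1.png

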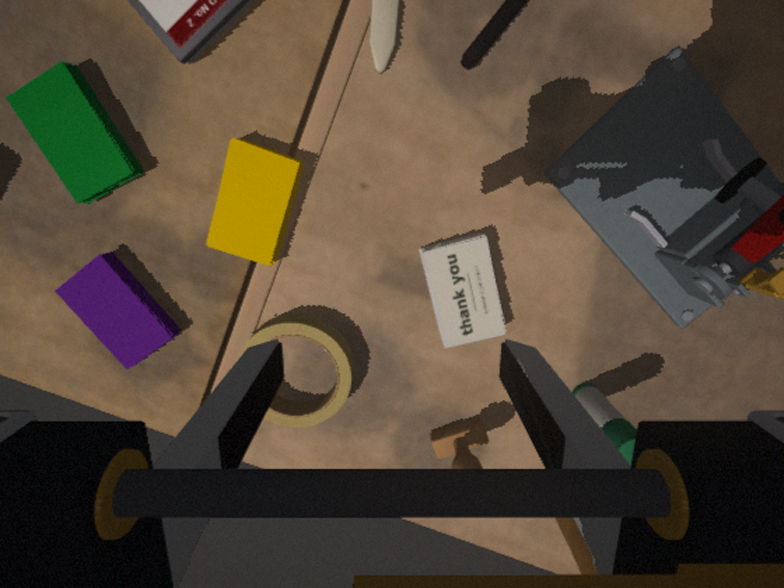

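The wrist view shows the cards' top corners at (420,249), (486,235), (506,333) and (445,348). The press base corners are mouth-left (676,48), mouth-right (545,176) and back-right (683,327).

```bash
cat > m2.py <<'E'
from h import *
import pickle
np.set_printoptions(precision=4,suppress=True)
C['w']=pickle.load(open('w1.pkl','rb'))
p=[(420,249),(486,235),(506,333),(445,348)]
q=back(kf(p),.019,C['w'])[:,:2];e=np.roll(q,-1,0)-q
print('cards c',q.mean(0),np.linalg.norm(e,axis=1),np.degrees(np.arctan2(e[:,1],e[:,0])))
w=[("w",(-65,65,12),kf((676,48))),("w",(-65,-65,12),kf((545,176))),("w",(125,-65,12),kf((683,327)))]
print(*fit(w,[.57,.3,.4]))
print(*fit(w+[("scene",(-65,-65,12),k1((580,392))),("side",(-65,-65,12),k2((458,332))),("side",(-65,65,12),k2((428,548))),("side",(125,65,12),k2((66,512)))],[.57,.3,.4]))
S=(-28.5,-45.5,19),(28.5,-45.5,19),(28.5,45.5,19),(-28.5,45.5,19)
# cards y axis long: near-robot edge is p0-p1
A=[("w",S[i],kf(p[j])) for i,j in((0,1),(1,0),(2,3),(3,2))]
B=[("scene",S[i],k1(v)) for i,v in enumerate([(597,250),(667,180),(502,78),(432,148)])]
for o in(A,B,A+B):print(*fit(o,[.607,.12,-1.7]))
E
python3 m2.py
```

```text
cards c [0.6098 0.1202] [0.0546 0.0878 0.0541 0.0905] [ 80.5529  -6.912  -96.6353 173.3821]
[0.576  0.2964 0.4237] [[ 0.5 -1.3]
 [-1.5  0.2]
 [ 0.5  3.3]]
[0.5751 0.297  0.4263] [[ 0.6 -2.5]
 [-1.2 -0.6]
 [ 1.1  2.3]
 [-0.5 -1.5]
 [-0.1 -1.6]
 [ 0.8 -2. ]
 [-0.8 -1.9]]
[ 0.6095  0.1202 -1.6936] [[ 0.8 -2.3]
 [-0.8  0.2]
 [-1.2  0.7]
 [ 1.1  0.4]]
[ 0.6081  0.1192 -1.7127] [[-0.6  0.6]
 [ 1.3 -1.4]
 [ 0.7 -0.4]
 [-1.5  0.8]]
[ 0.6093  0.1199 -1.6977] [[ 0.7 -2.3]
 [-1.  -0.1]
 [-1.7  0.5]
 [ 0.7  0.4]
 [-0.8  0.5]
 [ 0.8 -1.6]
 [-0.2 -0.3]
 [-2.1  1. ]]
```

```bash
cat >> h.py <<'E'
def delta(pos,yaw,tilt):
    """shift (mm) in the tool's present axes, turn (deg rotvec) to a target: yaw of press/cards axis deg, lean deg"""
    from plant import ctrl
    s=ctrl.read_state();T=R.from_euler('xyz',s['tool_rot'])
    G=R.from_euler('z',yaw+180,degrees=True)*R.from_euler('x',180,degrees=True)*R.from_euler('y',-tilt,degrees=True)
    d=T.inv().apply(np.array(pos)-s['eef_pos'])*1e3
    print('t',s['t'],'pos',s['eef_pos'].round(4),'shift',d.round(1),'turn',np.degrees((T.inv()*G).as_rotvec()).round(1),'F',s['wrist_force'].round(1),'w',round(s['width'],4),'j',s['joints'].round(2))
def press(p,o=(.5755,.2968,.425)):
    return np.array([o[0],o[1],0])+R.from_euler('z',o[2]).apply(np.array(p)/1e3)
E
python3 -m pendant '[-1,0,0,0,0,0,-7.2, -1,0,0,0,0,0,-7.1, -1,0,0,0,0,-7,0, -1,0,0,0,0,-7,0, -1,0,0,0,0,-7,0, -1,0,0,0,0,-7,0, -1,0,0,0,0,-7,0]'
python3 -c "
from h import *
delta((.5837,.1232,.08),-7.3,35);delta((.5837,.1232,.024),-7.3,35)"
```

```text
t: 1.65
eef_pos: [0.5662, 0.0688, 0.2245]
tool_rot: [-3.139, 0.579, 3.002]
wrist_force: [0.6, -1.4, 0.0]
width: 0.0941
finger_force: 0.0
t 1.65 pos [0.5662 0.0688 0.2245] shift [ 70.9  56.6 126.1] turn [-0.6 -1.8 -0.6] F [ 0.6 -1.4  0. ] w 0.0941 j [-0.11  0.1  -0.21  2.17  0.68  0.43  0.56]
t 1.65 pos [0.5662 0.0688 0.2245] shift [101.5  56.8 173. ] turn [-0.6 -1.8 -0.6] F [ 0.6 -1.4  0. ] w 0.0941 j [-0.11  0.1  -0.21  2.17  0.68  0.43  0.56]
```

```bash
python3 -m pendant '[-1,18,14,31,0,0,0, -1,18,14,31,0,0,0, -1,18,14,32,0,0,0, -1,17,14,32,-0.6,-1.8,-0.6, -1,0,0,0,0,0,0, -1,0,0,0,0,0,0]'
python3 -c "
from h import *
import cv2
delta((.5837,.1232,.024),-7.3,35)
im=cams.get_image('wrist')[:,:,::-1];cv2.imwrite('pics/w2.png',im)"
```

```text
t: 2.25
eef_pos: [0.5821, 0.1099, 0.1075]
tool_rot: [-3.132, 0.594, 3.008]
wrist_force: [0.4, -0.0, -0.6]
width: 0.094
finger_force: 0.0
t 2.25 pos [0.5821 0.1099 0.1075] shift [46.9 14.  69. ] turn [-0.7 -0.9 -0.3] F [ 0.4 -0.  -0.6] w 0.094 j [-0.37  0.35 -0.03  2.21  1.39  0.31 -0.26]
```

View pics/w2.png

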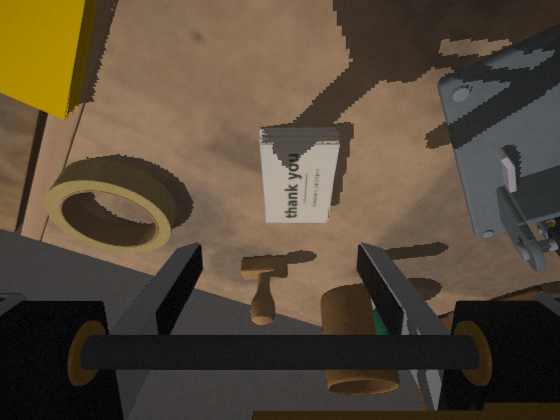

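The wrist view shows the stack straight in the jaws' frame, centred at column 299 against jaw centre 280, which agrees with the computed 14 mm still to go. I'll ease the lean to 30° to stay clear of the wrist limit.

```bash
python3 -m pendant '[-1,0,7,0,-0.7,2,-0.3, -1,0,7,0,0,2,0, -1,0,0,0,0,0,0]'
python3 -c "
from h import *
delta((.5837,.1232,.0245),-7.3,30)"
```

```text
t: 2.6
eef_pos: [0.5855, 0.1239, 0.1094]
tool_rot: [3.139, 0.527, 3.011]
wrist_force: [-0.2, -0.8, 0.4]
width: 0.0937
finger_force: 0.0
t 2.6 pos [0.5855 0.1239 0.1094] shift [44.2 -1.2 72.6] turn [ 0.1  0.2 -0.1] F [-0.2 -0.8  0.4] w 0.0937 j [-0.29  0.35 -0.12  2.15  1.07  0.33  0.07]
```

```bash
python3 -m pendant '[-1,9,0,15,0,0,0, -1,9,0,15,0,0,0, -1,9,0,14,0,0,0, -1,9,-1,14,0,0,0, -1,5,0,10,0,0,0, -1,0,0,0,0,0,0]'
python3 -c "
from h import *
delta((.5837,.1232,.0245),-7.3,30)"
```

```text
t: 3.2
eef_pos: [0.5822, 0.1223, 0.0274]
tool_rot: [-3.141, 0.525, 3.014]
wrist_force: [0.3, -0.0, -0.1]
width: 0.0941
finger_force: 0.0
t 3.2 pos [0.5822 0.1223 0.0274] shift [0.3 1.1 3.2] turn [-0.   0.1 -0. ] F [ 0.3 -0.  -0.1] w 0.0941 j [-0.42  0.52  0.03  2.19  1.68  0.24 -0.58]
```

```bash
python3 -m pendant '[-1,0,1,3,0,0,0, 1,0,0,0,0,0,0, 1,0,0,0,0,0,0, 1,0,0,0,0,0,0, 1,0,0,0,0,0,0, 1,0,0,0,0,0,0, 1,0,0,0,0,0,0]' 30
python3 -m pendant '[1,-5,0,-9,0,0,0, 1,-10,0,-16,0,0,0, 1,-10,0,-16,0,0,0, 1,0,0,0,0,0,0]'
python3 -c "
from h import *
for x in(-65,-25.5):
  for z in(100,37): delta(press((x-25,0,z)),24.35,30)"
```

```text
t: 3.9
eef_pos: [0.5844, 0.1238, 0.0255]
tool_rot: [-3.141, 0.526, 3.014]
wrist_force: [-2.4, -0.1, 4.6]
width: 0.0567
finger_force: 30.0
t: 4.3
eef_pos: [0.5863, 0.124, 0.0754]
tool_rot: [3.14, 0.528, 3.013]
wrist_force: [-0.1, 0.1, -1.2]
width: 0.0568
finger_force: 30.0
t 4.3 pos [0.5863 0.124  0.0754] shift [ 82.1 122.8 -76.1] turn [-15.8   0.3 -27.4] F [-0.1  0.1 -1.2] w 0.0568 j [-0.4   0.42  0.01  2.17  1.26  0.26 -0.13]
t 4.3 pos [0.5863 0.124  0.0754] shift [113.9 122.8 -21.7] turn [-15.8   0.3 -27.4] F [-0.1  0.1 -1.2] w 0.0568 j [-0.4   0.42  0.01  2.17  1.26  0.26 -0.13]
t 4.3 pos [0.5863 0.124  0.0754] shift [ 53.1 143.6 -59.2] turn [-15.8   0.3 -27.4] F [-0.1  0.1 -1.2] w 0.0568 j [-0.4   0.42  0.01  2.17  1.26  0.26 -0.13]
t 4.3 pos [0.5863 0.124  0.0754] shift [ 84.8 143.5  -4.8] turn [-15.8   0.3 -27.4] F [-0.1  0.1 -1.2] w 0.0568 j [-0.4   0.42  0.01  2.17  1.26  0.26 -0.13]
```

```bash
python3 -m pendant '[1,12,10,-8,-4,0.5,-6.8, 1,12,10,-8,-4,0.5,-6.8, 1,12,10,-8,-4,0.5,-6.8, 1,12,10,-8,-4,0.5,-6.8, 1,0,0,0,0,0,0]'
python3 -c "
from h import *
delta(press((-72,0,75)),24.35,28)"
```

```text
t: 4.8
eef_pos: [0.5431, 0.1481, 0.0711]
tool_rot: [3.131, 0.489, -2.892]
wrist_force: [-0.1, -1.0, -0.9]
width: 0.0567
finger_force: 30.0
t 4.8 pos [0.5431 0.1481 0.0711] shift [  0.6 123.6  -3.5] turn [-4.1  0.1 -8.9] F [-0.1 -1.  -0.9] w 0.0567 j [ 0.06  0.4  -0.45  2.24  1.4   0.2   0.16]
```

```bash
python3 -m pendant '[1,0,20,-2,-0.8,0.5,-1.8, 1,0,20,-2,-0.8,0.5,-1.8, 1,0,20,-2,-0.8,0,-1.8, 1,0,20,0,-0.8,0,-1.8, 1,0,20,0,-0.8,0,-1.7, 1,0,20,0,0,0,0, 1,0,0,0,0,0,0]'
python3 -c "
from h import *
delta(press((-72,0,75)),24.35,28)"
```

```text
t: 5.5
eef_pos: [0.4991, 0.2655, 0.0775]
tool_rot: [-3.14, 0.474, -2.709]
wrist_force: [-0.4, -0.1, -0.7]
width: 0.0572
finger_force: 30.0
t 5.5 pos [0.4991 0.2655 0.0775] shift [-8.2 -3.   7.1] turn [ 0.1 -0.8  0.4] F [-0.4 -0.1 -0.7] w 0.0572 j [-0.09  0.42 -0.57  2.22  1.3   0.29  0.22]
```

```bash
python3 -m pendant '[1,2,-1,11,0,0,0, 1,2,-1,11,0,0,0.4, 1,2,-1,11,0,0,0, 1,0,0,0,0,0,0, 1,0,0,0,0,0,0]'
python3 - <<'E'
from h import *
import cv2,pickle
delta(press((-72,0,45)),24.35,28)
c=cams.calibration('wrist');im=cams.get_image('wrist')[:,:,::-1]
pickle.dump(c,open('w3.pkl','wb'))
a=cv2.resize(im[30:300,90:490],None,fx=2,fy=2,interpolation=cv2.INTER_CUBIC)
cv2.imwrite('pics/w3.png',a)
E
```

```text
t: 6.0
eef_pos: [0.5104, 0.2636, 0.0454]
tool_rot: [3.14, 0.473, -2.721]
wrist_force: [0.8, -0.6, -0.3]
width: 0.0569
finger_force: 30.0
t 6.0 pos [0.5104 0.2636 0.0454] shift [-0.7  3.5  0.8] turn [-0.  -0.9 -0.2] F [ 0.8 -0.6 -0.3] w 0.0569 j [-0.14  0.49 -0.49  2.21  1.54  0.27 -0.01]
```

View pics/w3.png

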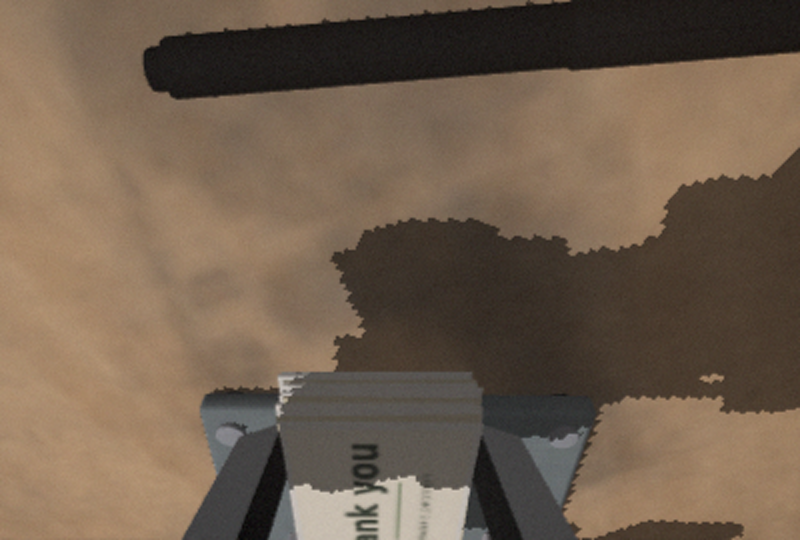

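The crop shows the cards held square, with rear top corners at (279,420) and (483,418). The base's mouth corners are at (206,411) and (597,408), with screws at (231,435) and (566,437).

```bash
cat > m3.py <<'E'
from h import *
import pickle
np.set_printoptions(precision=4,suppress=True)
C['w']=c=pickle.load(open('w3.pkl','rb'));k=lambda p:np.array([90,30])+(np.atleast_2d(p)+.5)/2-.5
b=back(k([(206,411),(597,408)]),.012,c);s=back(k([(231,435),(566,437)]),.012,c);q=back(k([(279,420),(483,418)]),.039,c)
ey=np.array([-np.sin(.425),np.cos(.425),0]);ex=np.array([np.cos(.425),np.sin(.425),0])
o=press((0,0,0))
for n,v in(('base',b),('screws',s),('cards',q)):
    e=v[1]-v[0];print(n,v[:,:2].ravel(),'y',(v-o)@ey*1e3,'x',(v-o)@ex*1e3,'len',np.linalg.norm(e),'az of x',np.degrees(np.arctan2(e[1],e[0]))-90)
E
python3 m3.py
```

```text
base [0.5389 0.2161 0.4869 0.3288] y [-58.3943  65.6904] x [-66.634  -67.4781] len 0.12408758715273284 az of x 24.740471972887548
screws [0.5471 0.2265 0.5027 0.3282] y [-52.3368  58.6504] x [-54.8636 -53.3235] len 0.11099792989823706 az of x 23.5556867362193
cards [0.5031 0.2319 0.4809 0.2798] y [-29.3038  23.568 ] x [-92.6842 -93.2192] len 0.05287448259751184 az of x 24.930419098842606
```

```bash
python3 -m pendant '[1,0,3,0,0,0,0, 1,0,3.5,0,0,0,0, 1,1.5,0,3,0,0,0, 1,1.5,0,2.5,0,0,0, 1,0,0,0,0,0,0]'
python3 -m pendant '[1,-8,0,4.2,0,0,0, 1,-8,0,4.2,0,0,0, 1,-4,0,2.1,0,0,0, 1,0,0,0,0,0,0]'
python3 -c "
from h import *
delta(press((-24,0,38),(.5723,.299,.425)),24.35,28)"
```

```text
t: 6.55
eef_pos: [0.5079, 0.2695, 0.039]
tool_rot: [3.14, 0.474, -2.721]
wrist_force: [-1.8, 0.1, 3.0]
width: 0.0569
finger_force: 30.0
t: 6.95
eef_pos: [0.5291, 0.2786, 0.0391]
tool_rot: [3.14, 0.474, -2.721]
wrist_force: [1.6, 1.4, 1.2]
width: 0.0566
finger_force: 30.0
t 6.95 pos [0.5291 0.2786 0.0391] shift [-20.6   0.9  11.9] turn [-0.  -0.8 -0.2] F [1.6 1.4 1.2] w 0.0566 j [-0.16  0.53 -0.48  2.16  1.51  0.29  0.02]
```

```bash
python3 -m pendant '[1,-4,0,2.1,0,0,0, 1,-4,0,2.2,0,0,0, 1,-4,0,2.2,0,0,0, 1,-3,0,1.8,0,0,0, 1,0,0,0,0,0,0]'
python3 -c "
from h import *
delta(press((-24,0,38),(.5723,.299,.425)),24.35,28)"
```

```text
t: 7.45
eef_pos: [0.5449, 0.2858, 0.0386]
tool_rot: [3.14, 0.474, -2.721]
wrist_force: [2.1, 1.3, 2.6]
width: 0.0569
finger_force: 30.0
t 7.45 pos [0.5449 0.2858 0.0386] shift [-5.4  0.7  3.5] turn [-0.  -0.8 -0.2] F [2.1 1.3 2.6] w 0.0569 j [-0.16  0.55 -0.49  2.12  1.45  0.29  0.1 ]
```

```bash
python3 -m pendant '[1,-3,0,1.6,0,0,0, 1,-2,0,1.1,0,0,0, 1,0,0,0,0,0,0]'
python3 -m pendant '[1,-2,0,1.1,0,0,0, 1,0,0,0,0,0,0]'
python3 -m pendant '[1,-2,0,1.1,0,0,0, 1,0,0,0,0,0,0]'
```

```text
t: 7.75
eef_pos: [0.5497, 0.288, 0.0384]
tool_rot: [3.14, 0.474, -2.721]
wrist_force: [1.3, 0.9, 2.6]
width: 0.0568
finger_force: 30.0
t: 7.95
eef_pos: [0.5509, 0.2887, 0.0379]
tool_rot: [3.14, 0.473, -2.721]
wrist_force: [-5.1, -1.5, 3.5]
width: 0.057
finger_force: 30.0
t: 8.15
eef_pos: [0.5519, 0.2893, 0.0374]
tool_rot: [3.14, 0.471, -2.72]
wrist_force: [-15.8, -7.8, 13.3]
width: 0.0571
finger_force: 30.0
```

```bash
python3 -m pendant '[1,1,0,-0.6,0,0,0, -1,0,0,0,0,0,0, -1,0,0,0,0,0,0, -1,0,0,0,0,0,0, -1,0,0,0,0,0,0]'
python3 -m pendant '[-1,0,0,-15,0,0,0, -1,0,0,-30,0,0,0, -1,0,0,-30,0,0,0, -1,0,0,-30,0,0,0, -1,20,0,-10,0,0,0, -1,0,0,0,0,0,0]'
python3 - <<'E'
from h import *
import cv2,pickle
delta(press((-24,0,38),(.5723,.299,.425)),24.35,28)
c=cams.calibration('wrist');im=cams.get_image('wrist')[:,:,::-1]
pickle.dump(c,open('w4.pkl','wb'))
a=cv2.resize(im[30:300,90:490],None,fx=2,fy=2,interpolation=cv2.INTER_CUBIC)
cv2.imwrite('pics/w4.png',a)
E
```

```text
t: 8.65
eef_pos: [0.5526, 0.2892, 0.0383]
tool_rot: [3.14, 0.474, -2.721]
wrist_force: [-0.2, 0.6, -0.7]
width: 0.0852
finger_force: 0.0
t: 9.25
eef_pos: [0.4872, 0.2592, 0.1319]
tool_rot: [-3.141, 0.474, -2.721]
wrist_force: [-0.1, -0.0, -0.7]
width: 0.094
finger_force: 0.0
t 9.25 pos [0.4872 0.2592 0.1319] shift [-19.3   1.4 115.5] turn [-0.1 -0.8 -0.2] F [-0.1 -0.  -0.7] w 0.094 j [ 0.09  0.31 -0.75  2.22  0.95  0.36  0.55]
```

View pics/w4.png

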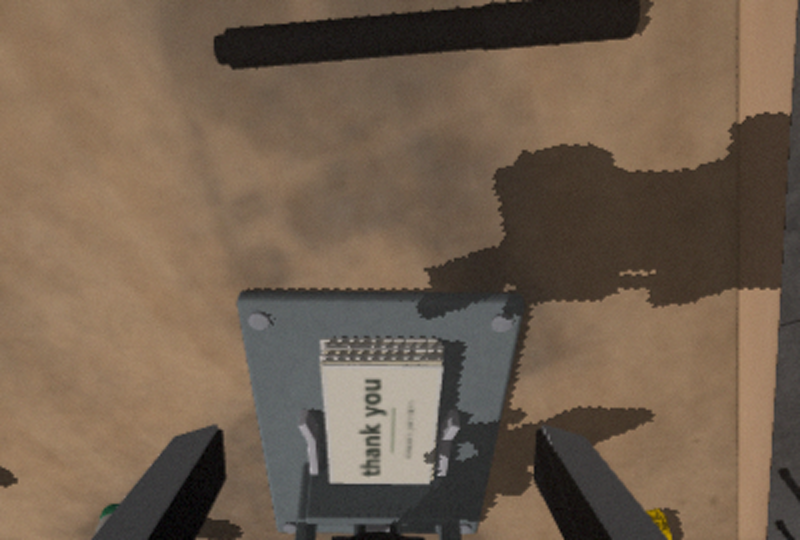

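The cards lie straight between the guides, with rear top corners at (320,365) and (443,366) and far edge at row 484 against the stop face. The base's mouth corners are at (240,303) and (523,303). I'll check the numbers.

```bash
cat > m4.py <<'E'
from h import *
import pickle
np.set_printoptions(precision=4,suppress=True)
c=pickle.load(open('w4.pkl','rb'));k=lambda p:np.array([90,30])+(np.atleast_2d(p)+.5)/2-.5
b=back(k([(240,303),(523,303)]),.012,c);s=back(k([(260,321),(503,322)]),.012,c);q=back(k([(320,365),(443,366)]),.031,c);f=back(k([(329,484),(437,484)]),.031,c)
o=press((0,0,0),(.5723,.299,.425))
for n,v in(('base',b),('screws',s),('cards rear',q),('cards far',f)):
    w=R.from_euler('z',-.425).apply(v-o)*1e3;print(n,w[:,:2].ravel(),'mid',w.mean(0)[:2],'len',np.linalg.norm(w[1]-w[0]))
from plant import ctrl
def pad(q,dz=0):
    f=np.radians(54)-q;return np.array([68-128*np.cos(f)+11*np.sin(f),0,62+128*np.sin(f)+11*np.cos(f)+dz])
for q_ in(0,.25,.5,.75,1.0):print(q_,pad(q_))
E
python3 m4.py
```

```text
base [-63.1958 -62.7007 -62.7183  62.4474] mid [-62.957   -0.1266] len 125.14902341368908
screws [-52.8411 -55.2076 -51.8311  55.006 ] mid [-52.3361  -0.1008] len 110.2182761491467
cards rear [-43.2948 -27.3755 -42.4748  27.0038] mid [-42.8848  -0.1859] len 54.38548458653383
cards far [ 44.785  -28.4333  45.0108  29.4348] mid [44.8979  0.5007] len 57.86851773183952
0 [  1.6627   0.     172.0198]
0.25 [-23.4944   0.     152.1874]
0.5 [-42.9628   0.     126.7477]
0.75 [-55.5321   0.      97.2822]
1.0 [-60.4207   0.      65.623 ]
```

Home is confirmed: the far edge is at x ≈ 45 mm and the cards are centred within 0.5 mm. Next is the paddle: close the fingers, come upright and rise over the arm.

```bash
python3 -m pendant '[1,-10,0,-25,0,7,0, 1,-10,0,-25,0,7,0, 1,-5,0,-28,0,7,0, 1,0,0,-28,0,7,0, 1,0,0,-20,0,0,0, 1,0,0,0,0,0,0]'
python3 -c "
from h import *
delta(press((10,0,250),(.5723,.299,.425)),24.35,0)"
```

```text
t: 9.9
eef_pos: [0.4842, 0.2559, 0.2527]
tool_rot: [-3.133, 0.038, -2.729]
wrist_force: [-0.4, 0.3, -0.8]
width: 0.0493
finger_force: 0.0
t 9.9 pos [0.4842 0.2559 0.2527] shift [-107.8    4.4    6.7] turn [-0.5  2.2 -0.7] F [-0.4  0.3 -0.8] w 0.0493 j [ 0.26  0.39 -1.01  1.78  0.38  1.14  1.11]
```

```bash
python3 -m pendant '[1,-27,1,0,-0.5,2,-0.7, 1,-27,1,0,0,0,0, 1,-27,1,0,0,0,0, 1,-26,1,0,0,0,0, 1,0,0,0,0,0,0, 1,0,0,0,0,0,0]'
python3 -c "
from h import *
delta(press((10,0,200),(.5723,.299,.425)),24.35,0)"
```

```text
t: 10.5
eef_pos: [0.5784, 0.3025, 0.2504]
tool_rot: [-3.14, -0.001, -2.716]
wrist_force: [-1.4, 0.4, -0.2]
width: 0.002
finger_force: 0.0
t 10.5 pos [0.5784 0.3025 0.2504] shift [-3.1 -0.7 50.4] turn [-0.1 -0.1  0. ] F [-1.4  0.4 -0.2] w 0.002 j [ 0.08  0.61 -0.92  1.49  0.49  1.3   1.1 ]
```

```bash
python3 -m pendant '[1,-1,0,25,0,0,0, 1,-1,0,20,0,0,0, 1,-1,0,5,0,0,0, 1,0,0,3,0,0,0, 1,0,0,0,0,0,0]'
python3 -m pendant '[1,0,0,3,0,0,0, 1,0,0,0,0,0,0]'
```

```text
t: 11.0
eef_pos: [0.5814, 0.3034, 0.1994]
tool_rot: [-3.14, 0.001, -2.717]
wrist_force: [1.2, -0.2, -0.1]
width: 0.0007
finger_force: 0.0
t: 11.2
eef_pos: [0.5816, 0.3035, 0.1964]
tool_rot: [-3.14, 0.001, -2.717]
wrist_force: [-0.7, -0.4, 1.7]
width: 0.0002
finger_force: 0.8
```

```bash
python3 -m pendant '[1,5,0,7,0,0,0, 1,6,0,6,0,0,0, 1,7,0,6,0,0,0, 1,7,0,6,0,0,0, 1,0,0,0,0,0,0]'
python3 -m pendant '[1,5,0,6,0,0,0, 1,5,0,6,0,0,0, 1,5,0,6.5,0,0,0, 1,4.5,0,7,0,0,0, 1,0,0,0,0,0,0]'
python3 -c "
from h import *
delta(press((-48,0,116),(.5723,.299,.425)),24.35,0)"
```

```text
t: 11.7
eef_pos: [0.558, 0.2927, 0.1705]
tool_rot: [-3.14, -0.0, -2.717]
wrist_force: [2.2, 2.8, 3.3]
width: 0.0004
finger_force: 2.1
t: 12.2
eef_pos: [0.5405, 0.2848, 0.1447]
tool_rot: [-3.14, -0.0, -2.717]
wrist_force: [2.2, 4.0, 3.1]
width: 0.0007
finger_force: 2.4
t 12.2 pos [0.5405 0.2848 0.1447] shift [13.2 -0.1 28.7] turn [-0.1 -0.  -0. ] F [2.2 4.  3.1] w 0.0007 j [ 0.1   0.64 -0.89  1.7   0.56  1.07  1.03]
```

```bash
python3 -m pendant '[1,4,0,7,0,0,0, 1,3.5,0,7,0,0,0, 1,3,0,7.5,0,0,0, 1,2.5,0,7.5,0,0,0, 1,0,0,0,0,0,0]'
python3 -m pendant '[1,2,0,7,0,0,0, 1,1.5,0,7,0,0,0, 1,1,0,7,0,0,0, 1,0,0,0,0,0,0]'
python3 -c "
from h import *
delta(press((-52,0,84.6),(.5723,.299,.425)),24.35,0)"
```

```text
t: 12.7
eef_pos: [0.5292, 0.2797, 0.1161]
tool_rot: [-3.14, 0.001, -2.717]
wrist_force: [3.2, 3.8, 5.3]
width: 0.0006
finger_force: 2.8
t: 13.1
eef_pos: [0.5255, 0.2781, 0.0954]
tool_rot: [-3.14, 0.001, -2.717]
wrist_force: [2.3, 4.0, 6.7]
width: 0.0004
finger_force: 3.3
t 13.1 pos [0.5255 0.2781 0.0954] shift [ 0.7 -0.3 10.8] turn [-0.1  0.1 -0. ] F [2.3 4.  6.7] w 0.0004 j [ 0.09  0.68 -0.85  1.78  0.61  0.98  0.98]
```

```bash
python3 -m pendant '[1,0.5,0,4,0,0,0, 1,0,0,4,0,0,0, 1,0,0,0,0,0,0]'
python3 -m pendant '[1,0,0,3,0,0,0, 1,0,0,0,0,0,0]'
python3 -m pendant '[1,0,0,2,0,0,0, 1,0,0,0,0,0,0]'
```

```text
t: 13.4
eef_pos: [0.5249, 0.2779, 0.0878]
tool_rot: [-3.14, 0.001, -2.717]
wrist_force: [-0.7, 1.5, 11.4]
width: 0.0001
finger_force: 5.8
t: 13.6
eef_pos: [0.5249, 0.2779, 0.0851]
tool_rot: [-3.14, 0.001, -2.717]
wrist_force: [-1.9, 1.0, 14.4]
width: 0.0004
finger_force: 7.0
t: 13.8
eef_pos: [0.525, 0.2781, 0.0842]
tool_rot: [-3.139, 0.001, -2.717]
wrist_force: [-8.4, -4.8, 34.3]
width: 0.0001
finger_force: 17.0
```

A jump to 34 N means the end stop, past the catch. I'll lift slowly and see whether the arm stays down.

```bash
python3 -m pendant '[1,0,0,-4,0,0,0, 1,0,0,-4,0,0,0, 1,0,0,-3,0,0,0, 1,0,0,0,0,0,0]'
python3 -m pendant '[1,0,0,-10,0,0,0, 1,0,0,-25,0,0,0, 1,0,0,-30,0,0,0, 1,0,0,-30,0,0,0, 1,10,0,-30,0,0,0, 1,20,0,-20,0,0,0, 1,0,0,0,0,0,0, 1,0,0,0,0,0,0]'
python3 - <<'E'
from h import *
import cv2
a=cams.get_image('scene')[:,:,::-1];b=cams.get_image('wrist')[:,:,::-1]
a=cv2.resize(a[185:310,160:320],(640,500),interpolation=cv2.INTER_CUBIC)
cv2.imwrite('pics/f1.png',a);cv2.imwrite('pics/f2.png',b)
E
```

```text
t: 14.2
eef_pos: [0.525, 0.2776, 0.0939]
tool_rot: [-3.14, 0.001, -2.717]
wrist_force: [2.1, 3.0, 4.5]
width: 0.0002
finger_force: 2.6
t: 15.0
eef_pos: [0.4972, 0.2646, 0.2384]
tool_rot: [-3.139, 0.0, -2.718]
wrist_force: [0.2, -0.3, -0.7]
width: 0.0004
finger_force: 0.0
```

View pics/f1.png

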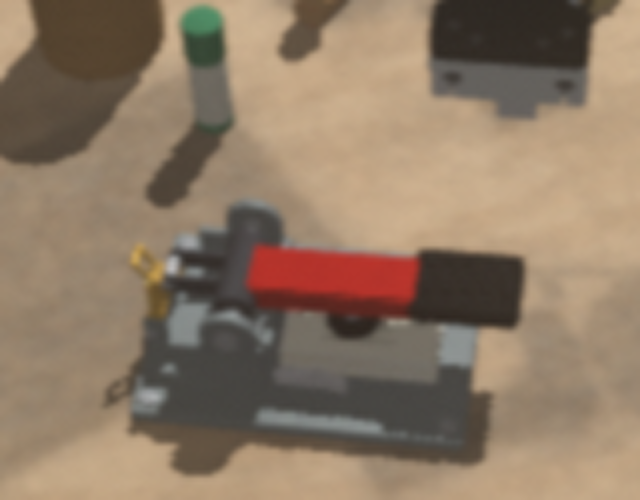

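View pics/f2.png

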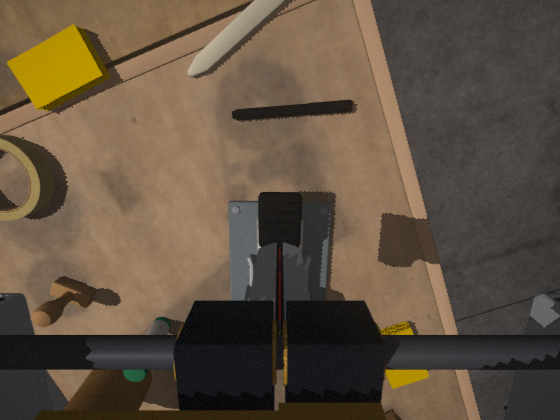

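The arm stays level by itself, with the paddle at (470,285) and the foot at (350,320) on the cards. The gripper is clear and the glue, stamp and roll still stand.

```bash
python3 -c "
from plant import ticket;print(ticket.hand_in())"
```

```text
the job is handed in; nothing more can be done
None
```

I handed the job in at about 15 s of the 64 s allowed, with the cards home against the back stop and the arm staying down on its catch with its foot on them; no verdict came back, and I had no direct reading of the lever angle or the foot force.

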